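Close the wide sample tin

TASK

Put the wide lid on the wide open tin on the packing bench, so that it sits level and fully down on the rim; lower it on rather than dropping it. Leave both tins standing where they are, and leave the smaller lid lying where it is.

Things in the scene. Friction and masses are not known exactly. Their poses are not given: they have to be found in the camera images.
- wide_lid_centre (a point): Loose metal lid, the wider of two, lying right side up, 150 g. Disc 118 mm across, 4 mm thick; on its middle an upright round wooden knob, 26 across, 30 tall, to grasp from above. Under the disc a tapered plug 12 deep, 94 (top) to 80 mm across, fits the tin's mouth. Point: on the axis half-way up, 23 mm above the plug's bottom, 7 above the disc's top; z up. Seated, it is 11 mm above the rim.
- wide_tin_rim (a point): Open round metal tin, the wider of two, loose, 0.6 kg, standing upright: 110 mm across, 70 mm tall, wall 3 mm (mouth 104 mm across). This point is the centre of its mouth at rim height, 70 mm above the bench; z points up.
- narrow_lid_centre (a point): The smaller loose lid, of the same make, 100 g: disc 84 mm across, the same knob and heights, plug 62 to 52 mm across. It belongs to the narrow tin and is to be left where it lies. The point is on its axis half-way up, 23 mm above the bottom of its plug. Either lid may lie on the left or the right.
- narrow_tin_rim (a point): The narrower open metal tin, loose, 0.4 kg: 76 mm across, 70 mm tall, wall 3 mm. To be left open where it stands. The point is the centre of its mouth at rim height, 70 mm above the bench. Either tin may stand on the left or the right.

How it is judged:
By the outcome, as a careful person would: the job done as asked, in the order asked, and still so for the second after the job is handed in, with the robot touching nothing.
It also fails if it takes over 40 s, if anything falls off the work surface, if the arm or the gripper's body presses on something with over 40 N, if the wrist force passes 120 N, or if a joint passes its speed limit or range.

ROBOT

A 6-joint arm with a two-finger parallel gripper is mounted at the origin on a cart in front of the work surface, level with it; the furniture and walls round the work are solid. World frame = base frame: x ahead of the robot, y to its left, z up, the work surface at z = 0. Lengths are in m, angles in rad, forces in N, time in s.
With the tool pointing down it reaches from about 0.35 to 0.775 m from the base axis. Payload 5.5 kg.
Tool frame: the origin (TCP) lies on the centre line of the jaws, within the pads' length; the fingertips stand 11 mm ahead of it and the grasp point (between the pads) lies 8 mm behind it (env.nose_length is the distance from the TCP to the fingertips, in m); x points along the fingers, z is the direction in which the jaws open and shut, and the axes are right-handed (so a half turn about x gives the same grasp; the last joint's range is limited). The gripper opens to 85 mm and grips with 20 to 120 N. Pads are 22 mm wide; open, the fingers measure 114 mm over their backs; the gripper's body (76 mm by 85 mm) begins 54 mm behind the grasp point. The pads swing forward as they close: fully open they stand 13 mm farther back than shut.
Start: joints at [1.155, 0.313, 0.046, 1.304, 0, 1.431], TCP at [0.157, 0.553, 0.242] pointing down, gripper open.
Joint ranges: [-2.76, 2.76], [-0.86, 1.69], [-1.03, 1.26], [-2.2, 2.34], [-1.47, 1.5], [-3.14, 3.14]. Speed limits (rad/s): [2.57, 2.57, 3.14, 3.14, 3.14, 3.14].

INTERFACE

Orientations are given as a unit quaternion [w, x, y, z].
In Python, from workcell import env gives the robot as it stands. The module is installed in compiled form; this text tells all that it offers.
- The arm moves only by the tool step_arm, never from a script. Its argument "moves" is a list that holds one entry, the list of rows, each a list of 7 numbers: the turn, a rotation vector about the tool's x, y, z in rad, then the shift along the tool's x, y, z in m, then the opening, from 0 (shut) to 1 (fully open). In form: [[[rx, ry, rz, tx, ty, tz, grip], ...]]. A call has 1 to 12 rows; each row is the pose to reach, as a shift and turn from the pose measured when the call began, along the tool's axes at that moment; what a row does not reach only later rows make up. A row lasts 1/10 s, in which the tool goes at most 50 mm and 8.59 degrees, less where a joint would pass 70% of its speed; a pose out of reach is approached as far as the arm can. A call with a gripper value outside its range is refused whole. The fingers move at their own pace and stop on an object; "force" is the grip in N (left out, the last holds). Time passes only in rows, so rows that repeat a pose let the fingers close. It gives the time, the measured TCP pose, the force and the opening at its end, in the units of the state.
- env.get_state(): the state, without advancing time (a new reading comes with each control period).
- env.read_camera(name): name is "scene" or "top" or "wrist"; returns (picture, depth): 384x512x3 uint8, red, green, blue; 384x512 float32, m along the optical axis (not along the pixel's ray), 0 where there is no reading.
- env.get_calibration(name): a dict with "mtx" (3x3 intrinsics, pixels), "distortion" ([k1, k2, p1, p2, k3] as OpenCV has them; the pictures are not rectified), "camera_from_world" (4x4, takes a point from world to camera coordinates); the wrist camera has in their place "T_tool_cam" (4x4, takes a point from camera to tool coordinates, whose origin is the TCP and whose axes are the tool frame's). Camera axes: x right, y down, z forward; pixel columns grow to the right and rows downward; lengths in m; the calibration is good to about 2 mm. A picture is of the moment at which its call begins: read the wrist's pose just before it. get_calibration takes no time and is no camera call.
- env.hand_in(): hands the job in, once; it reports no verdict.
Trained networks look in the newest picture that a camera, given by its name, has taken for a name from the list of things; names that differ only in an ending like _2 or _b are one class to them, and where a whole thing is asked for, a point or a joint stands for the part that bears it (a point fixed in the world has none). Each returns a list of dicts, best first, with "confidence" (0 to 1); they miss things now and then, are a little off and sometimes report something else, mostly with a low value. They report only what shows in the picture. A call takes as long as a camera call.
- env.boxes_of(camera, thing): "uv" ([column, row] in pixels, amid what is visible of it).
- env.silhouettes(camera, thing): "mask" (384x512 bool, what is visible of it) and "uv" ([column, row] in pixels, amid what is visible of it).
The state is a dict: "clock": time; "joint_pos": joint angles; "qvel": joint speeds; "tau": joint torques, N m; "tcp_pos": TCP position; "orientation": TCP orientation; "wrist_force": force on the tool from outside, world axes, zero at the start; "ft_torque": the same for the moment, N m; "finger_gap": finger opening in m.
Only numpy, scipy, OpenCV 4.12 (cv2) and the standard library are available. Lean on these libraries where they do the work, as an engineer would, in place of code of your own. Each camera call takes 0.05 s, during which the arm holds its last target.

## Working session

There is one attempt and no reset: what is moved stays moved. The work goes in short steps, Python scripts to look and compute and a tool call to move; the robot and the scene stay as the last step left them, time stands still between calls to the robot, and variables do not carry over. Pictures are saved under pics/ and viewed, and the job is handed in when it is done.

Besides the shell and the picture viewer there is one more tool, called after "Call:" as a command line: name --argument value ..., lists and objects as JSON in quotes. step_arm: Moves the arm, as the interface text tells. Its arguments: {"type":"object","properties":{"moves":{"type":"array","items":{"type":"array","items":{"type":"array","items":{"type":"number"}}}},"force":{"type":"number"}},"required":["moves"]}

```bash
mkdir -p pics
cat > h.py <<'E'
from workcell import env
import numpy as np, cv2
from scipy.spatial.transform import Rotation as R
def save(n,f):
    p,d=env.read_camera(n); cv2.imwrite('pics/'+f,p[:,:,::-1]); np.save(f'{n}.npy',d); return p,d
def Tw():
    s=env.get_state(); T=np.eye(4); q=s['orientation']; T[:3,:3]=R.from_quat([q[1],q[2],q[3],q[0]]).as_matrix(); T[:3,3]=s['tcp_pos']; return T
def cloud(n,d,T=None):
    c=env.get_calibration(n); K=np.array(c['mtx']); D=np.array(c['distortion'])
    v,u=np.mgrid[:384,:512]; uv=np.stack([u,v],-1).reshape(-1,1,2).astype(float)
    xy=cv2.undistortPoints(uv,K,D).reshape(384,512,2)
    P=np.dstack([xy[...,0]*d,xy[...,1]*d,d,np.ones_like(d)])
    M=np.linalg.inv(c['camera_from_world']) if T is None else T@np.array(c['T_tool_cam'])
    return (P@M.T)[...,:3]
E
python3 - <<'E'
from h import *
s=env.get_state(); print(s); print(Tw().round(3))
for n in ['top','scene']:
    p,d=save(n,n+'0.png'); C=cloud(n,d)
    for t in ['wide_lid_centre','wide_tin_rim','narrow_lid_centre','narrow_tin_rim']:
        for r in env.silhouettes(n,t)[:3]:
            m=r['mask']&(d>0); print(n,t,round(r['confidence'],2),np.round(r['uv']),m.sum(), np.percentile(C[m],[2,50,98],axis=0).round(3).tolist())
E
```

```text
{'clock': 0.0, 'joint_pos': array([ 1.15538036e+00,  3.14004197e-01,  4.50059042e-02,  1.30361435e+00,
       -3.62905500e-06,  1.43118251e+00]), 'qvel': array([-0.00073073, -0.00022965, -0.00145339,  0.00070499, -0.00120307,
       -0.00075785]), 'tau': array([-7.53712084e-04, -4.80629647e+01,  2.98531222e+01,  1.95909088e-02,
       -2.37329932e-04,  1.15099857e-05]), 'tcp_pos': array([0.15640385, 0.5528164 , 0.24141771]), 'orientation': array([ 0.56342485, -0.42683439,  0.56454581,  0.42620754]), 'wrist_force': array([ 0.58867374, -0.38005229,  0.0252099 ]), 'ft_torque': array([ 0.01282412,  0.03463304, -0.02022594]), 'finger_gap': 0.08542297785605082}
[[-0.001 -0.962  0.272  0.156]
 [-0.002  0.272  0.962  0.553]
 [-1.     0.    -0.002  0.241]
 [ 0.     0.     0.     1.   ]]
top wide_lid_centre 0.98 [299. 220.] 1490 [[0.423, -0.19, 0.012], [0.475, -0.137, 0.016], [0.527, -0.086, 0.046]]
top wide_tin_rim 0.91 [315. 146.] 1598 [[0.616, -0.233, 0.001], [0.676, -0.187, 0.006], [0.722, -0.128, 0.071]]
top narrow_tin_rim 0.86 [160. 157.] 874 [[0.6, 0.189, 0.001], [0.642, 0.23, 0.019], [0.673, 0.261, 0.071]]
scene wide_lid_centre 0.66 [256. 271.] 1719 [[0.421, -0.187, 0.012], [0.471, -0.14, 0.015], [0.524, -0.084, 0.045]]
scene wide_tin_rim 0.63 [338. 249.] 2149 [[0.613, -0.234, 0.001], [0.675, -0.176, 0.023], [0.719, -0.128, 0.07]]
scene narrow_lid_centre 0.73 [213. 184.] 534 [[0.431, 0.129, 0.002], [0.466, 0.161, 0.016], [0.508, 0.206, 0.046]]
scene narrow_tin_rim 0.96 [258. 146.] 776 [[0.598, 0.19, 0.002], [0.634, 0.215, 0.041], [0.67, 0.264, 0.07]]
```

```bash
cat >> h.py <<'E'
def circ(P):
    from scipy.optimize import least_squares
    f=lambda q:np.hypot(P[:,0]-q[0],P[:,1]-q[1])-q[2]
    r=least_squares(f,[P[:,0].mean(),P[:,1].mean(),.05],loss='soft_l1',f_scale=.002); return r.x.round(4),np.sqrt(np.mean(r.fun**2)).round(4),len(P)
E
python3 - <<'E'
from h import *
for n in ['top','scene']:
    C=cloud(n,np.load(n+'.npy')).reshape(-1,3)
    def reg(x,y,r,z0,z1): return C[(np.hypot(C[:,0]-x,C[:,1]-y)<r)&(C[:,2]>z0)&(C[:,2]<z1)]
    print(n,'rim',circ(reg(.67,-.18,.075,.066,.08)))
    k=reg(.475,-.137,.03,.04,.055); print('knob',k.mean(0).round(4),len(k),(k[:,:2].min(0)+k[:,:2].max(0))/2)
    k=reg(.475,-.137,.075,.009,.025); print('disc',k.mean(0).round(4),(k[:,:2].min(0)+k[:,:2].max(0))/2,np.ptp(k[:,:2],axis=0))
E
```

```text
top rim (array([ 0.6687, -0.1809,  0.053 ]), np.float64(0.0015), 207)
knob [ 0.4756 -0.1371  0.0453] 78 [ 0.47598121 -0.13656821]
disc [ 0.4751 -0.1369  0.0158] [ 0.4754166 -0.1385854] [0.11447536 0.1163837 ]
scene rim (array([ 0.6669, -0.1801,  0.0532]), np.float64(0.0013), 247)
knob [ 0.4727 -0.1361  0.0444] 90 [ 0.47281231 -0.13559649]
disc [ 0.4722 -0.1371  0.015 ] [ 0.47310502 -0.13405412] [0.11635717 0.11593807]
```

View pics/top0.png

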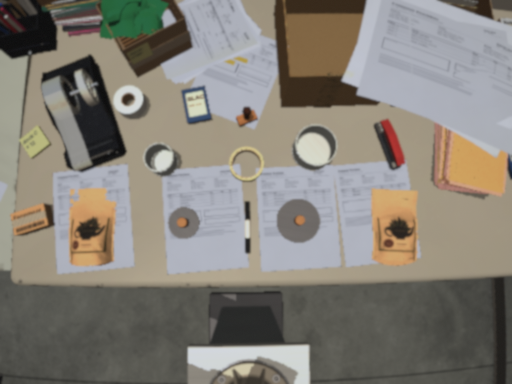

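View pics/scene0.png

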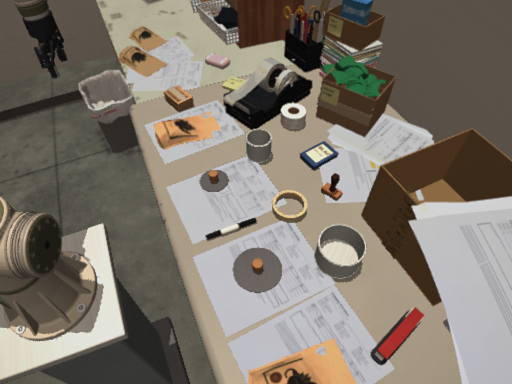

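Run:
```python
from h import *
for n in ['top','scene']:
    C=cloud(n,np.load(n+'.npy')).reshape(-1,3)
    print(n)
    for x in np.arange(.3,1.0,.05):
        row=[]
        for y in np.arange(.35,-.5,-.05):
            k=C[(abs(C[:,0]-x)<.025)&(abs(C[:,1]-y)<.025)]
            row.append(int(k[:,2].max()*1000) if len(k) else -1)
        print(round(x,2),row)
```

```text
top
0.3 [2, 3, 2, 3, 2, 3, 3, 2, 4, 3, 4, 3, 4, 3, 4, 3, 4]
0.35 [47, 5, 4, 6, 5, 4, 4, 5, 5, 5, 5, 5, 5, 4, 30, 38, 38]
0.4 [48, 5, 5, 6, 4, 4, 4, 18, 5, 17, 18, 4, 5, 5, 40, 47, 44]
0.45 [41, 5, 4, 47, 47, 16, 6, 946, 5, 24, 49, 18, 5, 5, 38, 46, 42]
0.5 [22, 4, 3, 44, 48, 16, 5, 21, 5, 42, 48, 21, 5, 5, 15, 28, 22]
0.55 [7, 5, 3, 7, 5, 5, 4, 17, 5, 18, 19, 6, 5, 5, 7, 9, 13]
0.6 [7, 4, 72, 72, 6, 5, 27, 27, 27, 5, 73, 71, 5, 5, 4, 45, 41]
0.65 [82, 4, 72, 72, 3, 4, 25, 27, 27, 5, 72, 72, 72, 6, 6, 54, 49]
0.7 [80, 5, 3, 3, 4, 4, 6, 4, 4, 4, 72, 71, 73, 213, 215, 214, 214]
0.75 [77, 50, 4, 5, 24, 21, 21, 83, 23, 4, 5, 3, 215, 218, 218, 218, 218]
0.8 [82, 52, 4, 19, 23, 22, 6, 22, 5, 201, 203, 203, 218, 220, 219, 218, 218]
0.85 [51, 52, 3, 20, 23, 22, 5, 6, 7, 201, -1, -1, 218, 221, 220, 220, 219]
0.9 [157, 161, 152, 18, 18, 18, 5, 6, 5, 201, 8, 7, 215, 219, 220, 219, 219]
0.95 [175, 174, 164, 151, 152, 22, 24, 30, 7, 203, 8, 7, 211, 218, 219, 220, 220]
scene
0.3 [3, 2, 3, 2, 2, 2, 1, 1, 2, 2, 2, 3, 3, 2, 2, -1, -1]
0.35 [44, 5, 4, 3, 4, 4, 4, 3, 4, 4, 4, 4, 4, 3, 25, -1, 763]
0.4 [49, 6, 3, 4, 4, 3, 3, 17, 3, 18, 18, 3, 3, 3, 39, 42, -1]
0.45 [41, 5, 3, 46, 48, 4, 4, 17, 3, 46, 49, 19, 3, 3, 36, 39, -1]
0.5 [20, 4, 2, 45, 46, 4, 4, 16, 3, 44, 46, 18, 4, 3, 14, 22, 4]
0.55 [5, 4, 4, 4, 4, 4, 3, 14, 5, 17, 16, 4, 4, 3, 5, 7, 9]
0.6 [5, 4, 71, 71, 4, 4, 26, 26, 25, 4, 70, 73, 4, 4, 3, 44, 45]
0.65 [85, 0, 71, 72, 4, 2, 25, 26, 25, 65, 70, 71, 73, 4, 2, 53, 202]
0.7 [83, 2, 3, 4, 3, 2, 2, 2, 2, 2, 70, 72, 71, 213, 213, 215, 212]
0.75 [84, 51, 3, 2, 22, 21, 20, 81, 22, 2, 2, 2, 212, 216, 217, 216, 216]
0.8 [89, 51, 4, 19, 22, 21, 4, 20, 3, 201, 200, 206, 216, 218, 217, 217, 216]
0.85 [48, 50, 2, 19, 22, 20, 4, 4, 2, 200, -1, -1, 215, 218, 218, 217, 216]
0.9 [160, 161, 151, 18, 19, 20, 4, 4, -2, 199, -1, -1, 212, 217, 217, 217, -1]
0.95 [180, 175, 162, 150, 150, 21, 24, 25, -1, 200, 2, -1, 208, 217, 216, -1, -1]
```

Run:
```python
from h import *
print(np.array(env.get_calibration('wrist')['T_tool_cam']).round(3))
for n in ['top','scene']:
    C=cloud(n,np.load(n+'.npy')).reshape(-1,3)
    k=C[(C[:,2]>.12)&(C[:,2]<.3)&(C[:,0]>.5)]; d=np.hypot(k[:,0]-.668,k[:,1]+.181)
    for i in np.argsort(d)[:60:8]: print(n,k[i].round(3),d[i].round(3))
    for sx in (1,):
        m=(k[:,1]>-.22); print(k[m][:,0].min())
T=Tw()
for p in ([.45,.2,.25],[.475,-.137,.17]): print((T[:3,:3].T@(np.array(p)-T[:3,3])).round(3))
```

```text
[[-0.    -0.318  0.948 -0.131]
 [ 0.001 -0.948 -0.318  0.081]
 [ 1.     0.001  0.001  0.   ]
 [ 0.     0.     0.     1.   ]]
top [ 0.749 -0.248  0.209] 0.105
top [ 0.754 -0.251  0.208] 0.111
top [ 0.749 -0.26   0.209] 0.113
top [ 0.752 -0.26   0.208] 0.115
top [ 0.758 -0.255  0.21 ] 0.117
top [ 0.742 -0.273  0.209] 0.118
top [ 0.761 -0.256  0.208] 0.12
top [ 0.761 -0.258  0.209] 0.121
0.752451092980513
scene [ 0.748 -0.246  0.207] 0.103
scene [ 0.745 -0.256  0.208] 0.107
scene [ 0.749 -0.254  0.206] 0.109
scene [ 0.745 -0.261  0.208] 0.111
scene [ 0.747 -0.262  0.208] 0.113
scene [ 0.741 -0.269  0.208] 0.115
scene [ 0.756 -0.257  0.209] 0.116
scene [ 0.738 -0.275  0.211] 0.117
0.7525513730678117
[-0.008 -0.379 -0.26 ]
[ 0.072 -0.494 -0.578]
```

Call:
step_arm --moves '[[[0.07,0,0,0,-0.038,-0.026,0.8],[0.14,0,0,0,-0.076,-0.052,0.8],[0.21,0,0,0,-0.114,-0.078,0.8],[0.28,0,0,0,-0.152,-0.104,0.8],[0.35,0,0,0,-0.19,-0.13,0.8],[0.42,0,0,0,-0.228,-0.156,0.8],[0.49,0,0,0,-0.266,-0.182,0.8],[0.56,0,0,0,-0.304,-0.208,0.8],[0.63,0,0,0,-0.342,-0.234,0.8],[0.7,0,0,0,-0.38,-0.26,0.8]]]'

```text
clock: 1.5
tcp_pos: [0.4524, 0.198, 0.2426]
orientation: [0.677, -0.206, 0.676, 0.206]
wrist_force: [0.8, 0.3, 0.4]
finger_gap: 0.0684
```

```bash
cat > rel.py <<'E'
import sys
from h import *
s=env.get_state();T=Tw();print('t',round(s['clock'],2),s['tcp_pos'].round(4),'F',s['wrist_force'].round(1),'gap',round(s['finger_gap'],4))
print(T[:3,:3].round(3),'az',np.arctan2(T[1,2],T[0,2]).round(4),'q',s['joint_pos'].round(2))
a=list(map(float,sys.argv[1:]))
if len(a)>=3:
    print('shift',(T[:3,:3].T@(np.array(a[:3])-T[:3,3])).round(4))
    az=a[3]; D=np.array([[0,-np.sin(az),np.cos(az)],[0,np.cos(az),np.sin(az)],[-1,0,0]])
    print('rot',R.from_matrix(T[:3,:3].T@D).as_rotvec().round(4))
E
python3 rel.py .475 -.137 .17 0
```

```text
t 1.5 [0.4524 0.198  0.2426] F [0.8 0.3 0.4] gap 0.0684
[[ 0.001 -0.558  0.83 ]
 [ 0.     0.83   0.558]
 [-1.    -0.     0.001]] az 0.592 q [ 0.25  0.16 -0.16  1.26  0.    1.23]
shift [ 0.0725 -0.2906 -0.1683]
rot [ 5.92e-01  9.00e-04 -1.00e-04]
```

Call:
step_arm --moves '[[[0.075,0,0,0.009,-0.036,-0.021,0.8],[0.15,0,0,0.018,-0.073,-0.042,0.8],[0.22,0,0,0.027,-0.109,-0.063,0.8],[0.3,0,0,0.036,-0.145,-0.084,0.8],[0.37,0,0,0.045,-0.182,-0.105,0.8],[0.44,0,0,0.054,-0.218,-0.126,0.8],[0.52,0,0,0.063,-0.254,-0.147,0.8],[0.592,0,0,0.0725,-0.2906,-0.1683,0.8],[0.592,0,0,0.0725,-0.2906,-0.1683,0.8],[0.592,0,0,0.0725,-0.2906,-0.1683,0.8]]]'

```text
clock: 2.5
tcp_pos: [0.4747, -0.1378, 0.1697]
orientation: [0.707, 0.001, 0.707, -0.0]
wrist_force: [-0.2, 1.1, -0.7]
finger_gap: 0.0686
```

```bash
python3 - <<'E'
from h import *
T=Tw(); p,d=save('wrist','w1.png'); C=cloud('wrist',d,T).reshape(-1,3)
def reg(x,y,r,z0,z1): return C[(np.hypot(C[:,0]-x,C[:,1]-y)<r)&(C[:,2]>z0)&(C[:,2]<z1)]
k=reg(.475,-.137,.03,.042,.055); print('knob',np.median(k,0).round(4),len(k),(k[:,:2].min(0)+k[:,:2].max(0))/2, np.ptp(k[:,:2],axis=0))
k=reg(.475,-.137,.075,.009,.025); print('disc',(k[:,:2].min(0)+k[:,:2].max(0))/2,np.ptp(k[:,:2],axis=0),np.median(k[:,2]))
E
python3 rel.py .475 -.137 .031 0
```

```text
knob [ 0.4755 -0.134   0.0448] 534 [ 0.47545244 -0.13514626] [0.02485161 0.02530516]
disc [ 0.47551905 -0.13497492] [0.11800012 0.11736809] 0.014961858059415634
t 2.55 [ 0.4747 -0.1369  0.17  ] F [-0.7 -0.   0.7] gap 0.0682
[[ 0.     0.     1.   ]
 [ 0.001  1.    -0.   ]
 [-1.     0.001  0.   ]] az -0.0002 q [-0.44  0.19 -0.29  1.08  0.    1.13]
shift [ 0.139  -0.0002  0.0002]
rot [-0.0002  0.0003 -0.001 ]
```

View pics/w1.png

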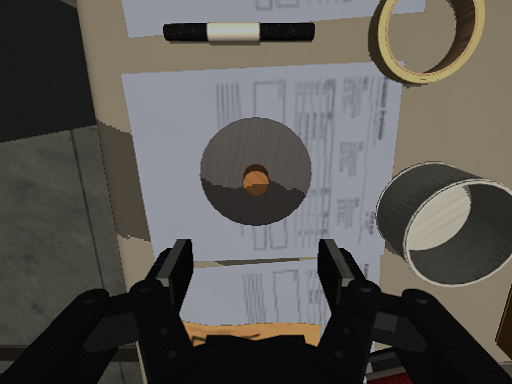

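Call:
step_arm --moves '[[[0,0,0,0.035,0.001,0.0005,0.7],[0,0,0,0.07,0.001,0.0005,0.7],[0,0,0,0.1,0.001,0.0005,0.7],[0,0,0,0.12,0.001,0.0005,0.7],[0,0,0,0.13,0.001,0.0005,0.7],[0,0,0,0.137,0.001,0.0005,0.7],[0,0,0,0.137,0.001,0.0005,0.7]]]' --force 40

```text
clock: 3.25
tcp_pos: [0.4754, -0.1351, 0.033]
orientation: [0.707, 0.0, 0.707, 0.001]
wrist_force: [0.1, 0.4, 0.6]
finger_gap: 0.06
```

Call:
step_arm --moves '[[[0,0,0,0,0,0,0.2],[0,0,0,0,0,0,0.1],[0,0,0,0,0,0,0],[0,0,0,0,0,0,0],[0,0,0,0,0,0,0],[0,0,0,0,0,0,0]]]' --force 40

```text
clock: 3.85
tcp_pos: [0.4763, -0.1354, 0.0342]
orientation: [0.708, -0.0, 0.706, 0.001]
wrist_force: [0.2, 1.5, 6.2]
finger_gap: 0.0245
```

```bash
python3 rel.py .668 -.1805 .15 0
python3 - <<'E'
from h import *
T=Tw(); p,d=save('wrist','w2.png')
E
```

```text
t 3.85 [ 0.4763 -0.1354  0.0342] F [0.2 1.5 6.2] gap 0.0245
[[ 0.002 -0.001  1.   ]
 [ 0.     1.     0.001]
 [-1.     0.     0.002]] az 0.001 q [-0.44  0.33 -0.49  0.75  0.    1.13]
shift [-0.1153 -0.0452  0.1919]
rot [ 0.001   0.0024 -0.0005]
```

View pics/w2.png

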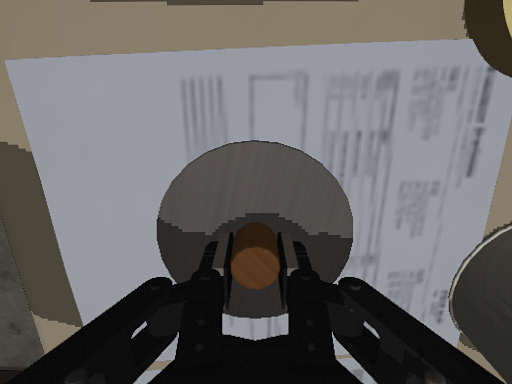

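Call:
step_arm --moves '[[[0,0,0,-0.008,0,0,0],[0,0,0,-0.025,0,0,0],[0,0,0,-0.05,0,0,0],[0,0,0,-0.08,0,0,0],[0,0,0,-0.105,0,0,0],[0,0,0,-0.115,0,0,0],[0,0,0,-0.115,0,0,0],[0,0,0,-0.115,0,0,0]]]'

```text
clock: 4.7
tcp_pos: [0.4755, -0.1353, 0.1484]
orientation: [0.708, 0.0, 0.707, 0.001]
wrist_force: [-0.2, -0.5, -2.7]
finger_gap: 0.0249
```

```bash
python3 rel.py .668 -.1805 .15 0
python3 - <<'E'
from h import *
T=Tw(); p,d=save('wrist','w3.png'); C=cloud('wrist',d,T).reshape(-1,3)
def reg(C,x,y,r,z0,z1): return C[(np.hypot(C[:,0]-x,C[:,1]-y)<r)&(C[:,2]>z0)&(C[:,2]<z1)]
print('wrist rim',circ(reg(C,.67,-.18,.065,.066,.08)))
def lid(C):
    k=reg(C,.475,-.137,.07,.115,.145); k=k[np.hypot(k[:,0]-.475,k[:,1]+.137)>.025]
    z=np.median(k[:,2]); k=k[abs(k[:,2]-z)<.006]
    A=np.c_[k[:,:2]-[.475,-.137],np.ones(len(k))]; co=np.linalg.lstsq(A,k[:,2],rcond=None)[0]
    print('plane',co.round(4),len(k),'bb',((k[:,:2].min(0)+k[:,:2].max(0))/2).round(4),np.ptp(k[:,:2],axis=0).round(4))
lid(C)
for n in ['top','scene']:
    p,d=save(n,n+'3.png'); C=cloud(n,d).reshape(-1,3); print(n,circ(reg(C,.67,-.18,.075,.066,.08))); lid(C)
E
```

```text
t 4.7 [ 0.4755 -0.1353  0.1484] F [-0.2 -0.5 -2.7] gap 0.0249
[[ 0.001 -0.001  1.   ]
 [ 0.001  1.     0.001]
 [-1.     0.001  0.001]] az 0.0009 q [-0.44  0.21 -0.33  1.03  0.    1.13]
shift [-0.0014 -0.0454  0.1925]
rot [ 0.0009  0.0013 -0.001 ]
wrist rim (array([ 0.6683, -0.1792,  0.0535]), np.float64(0.0012), 1406)
plane [-0.0008  0.0002  0.1291] 18143 bb [ 0.4764 -0.1351] [0.1168 0.118 ]
top (array([ 0.6688, -0.181 ,  0.0531]), np.float64(0.0014), 200)
plane [-0.0005  0.0053  0.1292] 791 bb [ 0.4752 -0.11  ] [0.1172 0.0624]
scene (array([ 0.667 , -0.1801,  0.0532]), np.float64(0.0014), 251)
plane [-0.001   0.007   0.1283] 1250 bb [ 0.4733 -0.1353] [0.1173 0.1165]
```

View pics/w3.png

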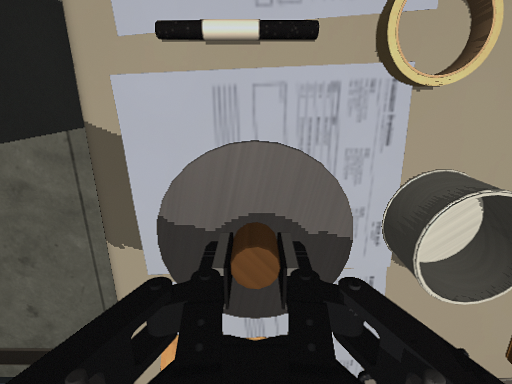

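View pics/scene3.png

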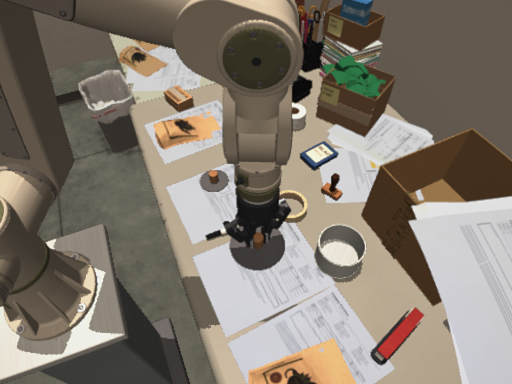

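Call:
step_arm --moves '[[[0,0,0,0,-0.003,0.012,0],[0,0,0,0,-0.009,0.038,0],[0,0,0,0,-0.016,0.07,0],[0,0,0,0,-0.024,0.102,0],[0,0,0,0,-0.031,0.134,0],[0,0,0,0,-0.038,0.164,0],[0,0,0,0,-0.042,0.184,0],[0,0,0,0,-0.0445,0.193,0],[0,0,0,0,-0.0445,0.193,0],[0,0,0,0,-0.0445,0.193,0]]]'

```text
clock: 5.85
tcp_pos: [0.6678, -0.1792, 0.1461]
orientation: [0.706, 0.001, 0.708, 0.001]
wrist_force: [0.1, 0.7, -2.5]
finger_gap: 0.0246
```

```bash
python3 rel.py .6685 -.18 .1 0
python3 - <<'E'
from h import *
def reg(C,x,y,r,z0,z1): return C[(np.hypot(C[:,0]-x,C[:,1]-y)<r)&(C[:,2]>z0)&(C[:,2]<z1)]
for n in ['wrist','top','scene']:
    T=Tw(); p,d=save(n,n+'4.png'); C=cloud(n,d,T if n=='wrist' else None).reshape(-1,3)
    print(n,'rim',circ(reg(C,.668,-.18,.065,.066,.08)))
    k=reg(C,.668,-.18,.07,.115,.140); print('lid',((k[:,:2].min(0)+k[:,:2].max(0))/2).round(4),np.ptp(k[:,:2],axis=0).round(4),np.median(k[:,2]))
E
```

```text
t 5.85 [ 0.6678 -0.1792  0.1461] F [ 0.1  0.7 -2.5] gap 0.0246
[[-0.002 -0.001  1.   ]
 [ 0.002  1.     0.001]
 [-1.     0.002 -0.002]] az 0.001 q [-0.38  0.58  0.23  1.22  0.    1.19]
shift [ 0.0461 -0.0009  0.0008]
rot [ 0.001  -0.0022 -0.0025]
wrist rim (array([ 0.6688, -0.1894,  0.0634]), np.float64(0.0011), 441)
lid [ 0.6684 -0.179 ] [0.1169 0.118 ] 0.1268367379527464
top rim (array([ 0.6723, -0.1898,  0.0619]), np.float64(0.0013), 46)
lid [ 0.6745 -0.1488] [0.1018 0.0535] 0.1280937904349052
scene rim (array([ 0.6676, -0.1795,  0.0539]), np.float64(0.0013), 149)
lid [ 0.6656 -0.1796] [0.1177 0.1129] 0.12748936890624474
```

View pics/scene4.png

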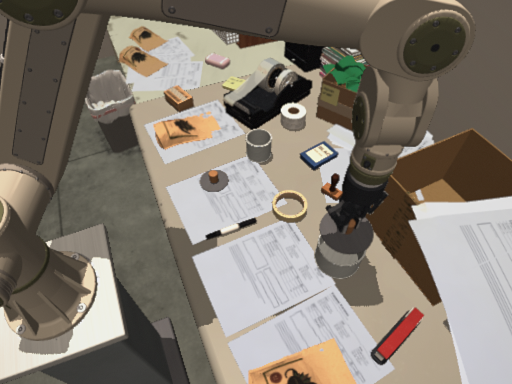

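View pics/wrist4.png

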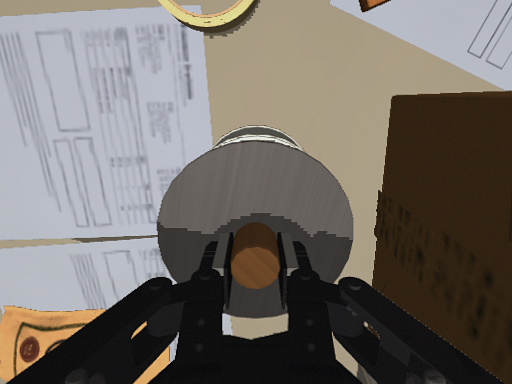

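Call:
step_arm --moves '[[[0,0,0,0.008,-0.001,0.0005,0],[0,0,0,0.016,-0.001,0.0005,0],[0,0,0,0.024,-0.001,0.0005,0],[0,0,0,0.031,-0.001,0.0005,0],[0,0,0,0.037,-0.001,0.0005,0],[0,0,0,0.042,-0.001,0.0005,0],[0,0,0,0.046,-0.001,0.0005,0],[0,0,0,0.048,-0.001,0.0005,0],[0,0,0,0.048,-0.001,0.0005,0]]]'

```text
clock: 6.9
tcp_pos: [0.6678, -0.18, 0.0991]
orientation: [0.707, 0.0, 0.708, 0.001]
wrist_force: [-0.5, 0.8, -1.6]
finger_gap: 0.0246
```

```bash
python3 rel.py .6685 -.18 .1 0
cat > lk.py <<'E'
from h import *
import sys
def reg(C,x,y,r,z0,z1): return C[(np.hypot(C[:,0]-x,C[:,1]-y)<r)&(C[:,2]>z0)&(C[:,2]<z1)]
for n in ['wrist','scene','top']:
    T=Tw(); p,d=save(n,n+sys.argv[1]+'.png'); C=cloud(n,d,T if n=='wrist' else None).reshape(-1,3)
    k=reg(C,.668,-.18,.07,.06,.09); k=k[np.hypot(k[:,0]-.668,k[:,1]+.18)>.025]; k=k[abs(k[:,2]-np.median(k[:,2]))<.006]
    A=np.c_[k[:,:2]-[.668,-.18],np.ones(len(k))]; co=np.linalg.lstsq(A,k[:,2],rcond=None)[0]
    print(n,'plane',co.round(4),'bb',((k[:,:2].min(0)+k[:,:2].max(0))/2).round(4),np.ptp(k[:,:2],axis=0).round(4))
E
python3 lk.py 5
```

```text
t 6.9 [ 0.6678 -0.18    0.0991] F [-0.5  0.8 -1.6] gap 0.0246
[[-0.001 -0.001  1.   ]
 [ 0.002  1.     0.001]
 [-1.     0.002 -0.001]] az 0.0009 q [-0.38  0.61  0.15  1.12  0.    1.19]
shift [-0.0009  0.      0.0007]
rot [ 0.0009 -0.0014 -0.0021]
wrist plane [-0.0033  0.0013  0.0797] bb [ 0.6687 -0.1799] [0.1166 0.1183]
scene plane [ 0.0023 -0.0084  0.0799] bb [ 0.6663 -0.1811] [0.1172 0.1133]
top plane [0.0004 0.0068 0.081 ] bb [ 0.6757 -0.1494] [0.0979 0.0509]
```

View pics/scene5.png

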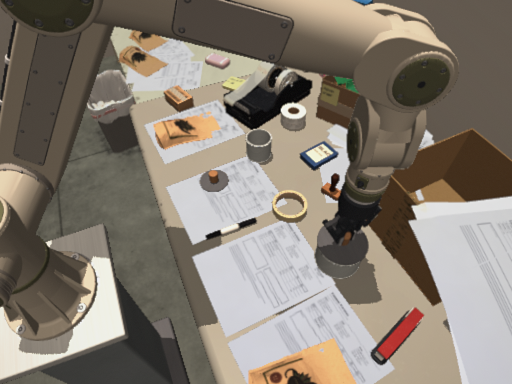

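Call:
step_arm --moves '[[[0,0,0,0.002,0,0,0],[0,0,0,0.004,0,0,0],[0,0,0,0.005,0,0,0],[0,0,0,0.006,0,0,0],[0,0,0,0.006,0,0,0],[0,0,0,0.006,0,0,0]]]'

```text
clock: 7.65
tcp_pos: [0.6681, -0.1801, 0.0937]
orientation: [0.707, 0.0, 0.707, 0.001]
wrist_force: [0.4, -0.5, -1.5]
finger_gap: 0.0248
```

```bash
python3 rel.py;python3 lk.py 6
```

```text
t 7.65 [ 0.6681 -0.1801  0.0937] F [ 0.4 -0.5 -1.5] gap 0.0248
[[-0.001 -0.001  1.   ]
 [ 0.002  1.     0.001]
 [-1.     0.002 -0.001]] az 0.0009 q [-0.38  0.61  0.14  1.1   0.    1.19]
wrist plane [-0.0023  0.0009  0.0743] bb [ 0.6689 -0.1801] [0.1165 0.1184]
scene plane [ 0.0007 -0.0095  0.0743] bb [ 0.6662 -0.1816] [0.1173 0.1125]
top plane [-0.0055 -0.014   0.0759] bb [ 0.6755 -0.1489] [0.0986 0.049 ]
```

Call:
step_arm --moves '[[[0,0,0,0.001,0,0,0],[0,0,0,0.0015,0,0,0],[0,0,0,0.002,0,0,0],[0,0,0,0.0025,0,0,0],[0,0,0,0.0025,0,0,0]]]'

```text
clock: 8.3
tcp_pos: [0.6682, -0.1801, 0.0923]
orientation: [0.707, 0.0, 0.707, 0.001]
wrist_force: [-3.4, 0.1, 4.7]
finger_gap: 0.0246
```

Call:
step_arm --moves '[[[0,0,0,0,0,0,0.4],[0,0,0,0,0,0,0.5],[0,0,0,0,0,0,0.6],[0,0,0,0,0,0,0.6],[0,0,0,0,0,0,0.6],[0,0,0,0,0,0,0.6]]]'

```text
clock: 8.9
tcp_pos: [0.6682, -0.1801, 0.0921]
orientation: [0.707, 0.0, 0.707, 0.001]
wrist_force: [-0.2, 0.2, -0.6]
finger_gap: 0.0511
```

```bash
python3 rel.py;python3 lk.py 7
```

```text
t 8.9 [ 0.6682 -0.1801  0.0921] F [-0.2  0.2 -0.6] gap 0.0511
[[ 0.    -0.001  1.   ]
 [ 0.002  1.     0.001]
 [-1.     0.002  0.   ]] az 0.0009 q [-0.38  0.61  0.14  1.1   0.    1.19]
wrist plane [-0.0001 -0.0005  0.0729] bb [ 0.6691 -0.1798] [0.117  0.1178]
scene plane [ 0.0023 -0.012   0.0728] bb [ 0.6665 -0.1825] [0.1176 0.1108]
top plane [-0.0044 -0.0123  0.0744] bb [ 0.6753 -0.1484] [0.0988 0.0509]
```

View pics/wrist7.png

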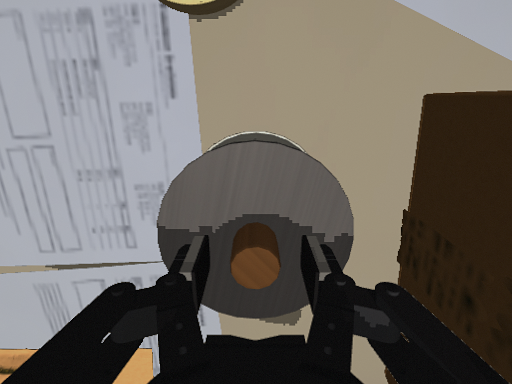

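Knob (256,262) is free between the open fingers, and the lid is level. Next I retract straight up and back toward the robot.

Call:
step_arm --moves '[[[0,0,0,-0.01,0,0,0.6],[0,0,0,-0.03,0,0,0.6],[0,0,0,-0.06,0,0,0.6],[0,0,0,-0.09,0,0,0.6],[0,0,0,-0.11,0,-0.03,0.6],[0,0,0,-0.12,0.02,-0.07,0.6],[0,0,0,-0.12,0.04,-0.11,0.6],[0,0,0,-0.12,0.06,-0.15,0.6],[0,0,0,-0.12,0.08,-0.18,0.6],[0,0,0,-0.12,0.1,-0.2,0.6],[0,0,0,-0.12,0.1,-0.2,0.6]]]'

```text
clock: 10.15
tcp_pos: [0.4653, -0.0784, 0.2136]
orientation: [0.707, -0.0, 0.707, 0.002]
wrist_force: [-0.4, -0.1, 0.8]
finger_gap: 0.0511
```

```bash
python3 rel.py;python3 lk.py 8
python3 - <<'E'
from h import *
for n in ['top','scene']:
    p,d=save(n,n+'9.png'); C=cloud(n,d)
    for t in ['narrow_lid_centre','narrow_tin_rim','wide_tin_rim']:
        for r in env.silhouettes(n,t)[:1]:
            m=r['mask']&(d>0); print(n,t,round(r['confidence'],2),np.percentile(C[m],[2,50,98],axis=0).round(3).tolist())
E
```

```text
t 10.15 [ 0.4653 -0.0784  0.2136] F [-0.4 -0.1  0.8] gap 0.0511
[[-0.    -0.003  1.   ]
 [ 0.002  1.     0.003]
 [-1.     0.002 -0.   ]] az 0.0026 q [-0.34  0.13 -0.26  1.18  0.    1.23]
wrist plane [0.0004 0.0005 0.0728] bb [ 0.6689 -0.1788] [0.1175 0.116 ]
scene plane [-0.0009 -0.0101  0.0728] bb [ 0.6668 -0.1792] [0.1176 0.1172]
top plane [-0.      0.0015  0.0738] bb [ 0.6836 -0.1541] [0.0839 0.0621]
top narrow_lid_centre 0.81 [[0.434, 0.13, 0.012], [0.471, 0.164, 0.015], [0.51, 0.201, 0.047]]
top narrow_tin_rim 0.8 [[0.6, 0.189, 0.001], [0.643, 0.23, 0.02], [0.673, 0.261, 0.07]]
scene narrow_lid_centre 0.77 [[0.429, 0.128, 0.012], [0.459, 0.165, 0.016], [0.49, 0.205, 0.048]]
scene narrow_tin_rim 0.31 [[0.433, 0.132, 0.012], [0.461, 0.169, 0.016], [0.488, 0.206, 0.047]]
scene wide_tin_rim 0.66 [[0.613, -0.234, 0.001], [0.628, -0.216, 0.03], [0.684, -0.154, 0.061]]
```

View pics/scene8.png

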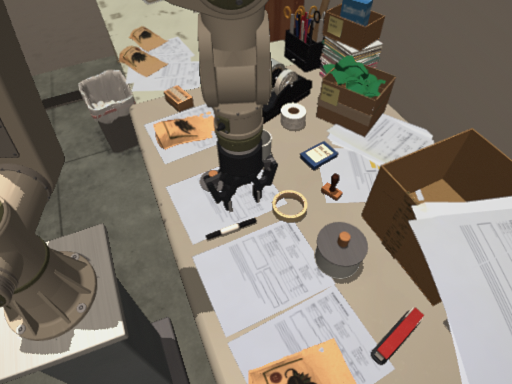

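View pics/top8.png

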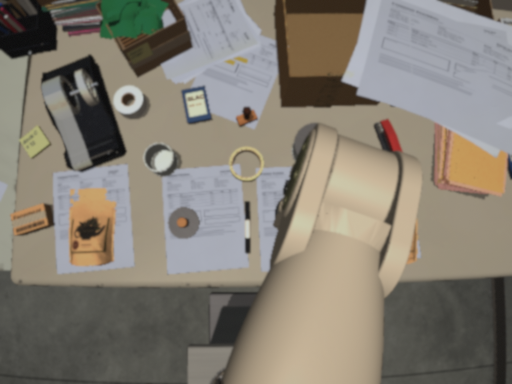

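The scene picture shows the lid level on the wide tin, with its knob at (344,240). The top picture shows the narrow tin (160,157) and smaller lid (183,222) where they were. Handing in.

```bash
python3 -c "
from h import *
print(env.hand_in())"
```

```text
the job is handed in; nothing more can be done
None
```

The wide lid is on the wide tin, sitting level and fully down, and the job was handed in at about 10.5 s on the robot's clock. I gripped the knob from above, carried the lid over and lowered it until it touched the rim (about 5 N). Then I opened the fingers and backed the arm away.

**Seating:** the last checks, with the gripper clear, put the disc's top at z ≈ 0.073–0.074 m, where 0.074 m is expected when seated. The wrist camera gave a tilt under 0.001. The scene camera's plane fit gave about 0.01 in y, but it gave similar values while the lid was held level, so I put that down to camera error.

**Position:** the wrist and scene cameras both put the lid's centre within 1 mm of where they had measured the rim's centre. The top camera's view of the lid was partly blocked by the arm.

**Other things:** the wide tin stands where it was. The narrow tin and the smaller lid were not touched, and the top camera shows both in place. One scene-camera detection labelled "narrow tin" (confidence 0.31) was really the smaller lid, because the arm hid the tin.

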